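# Empty the cane press's catch tray into the shaker trough and seat the trough

## Task

Collect the two striped clay blocks from the catch tray of the green press into the blue trough, leaving the plain brown block where it lies in the tray. Seat the trough with the blocks in it on the orange shaker carriage, level and fully home over both pegs, gently and by feel because the carriage may have stopped anywhere in its stroke. Do not disturb the jar, the pot or the cutter.

Things in the scene. Friction and masses are not known exactly. Their poses are not given: they have to be found in the camera images.
- press: Green bench press, fixed. Origin: on the table under the centre of its open aluminium catch tray; x into the machine (away from its open front), z up. Tray inside 126 (x) by 285 mm (y), floor 20 mm above the table; front lip 10 mm and side walls 16 mm above the floor. Machine body 300 mm wide, 230 mm high, begins at x = +70 mm
- guard (a point): Middle of the yellow front bar (8 mm thick, along the press's y) of the wire guard over the back of the tray, 180 mm above the table, at the press's x = +5 mm; 6 mm bars 44 mm apart run from it back to the machine. Blocks lie partly under it: reach in from the open front with the tool tilted about 35 degrees, fingers pointing down and along the press's x
- block_a: Finished clay block, yellow with green, blue and red stripes: 38 mm (its x) by 24 mm (its y) by 26 mm high, about 35 g. Origin: centre of its underside. Lies on the tray floor with its x roughly along the press's x, 60 mm or more from the next block's centre line
- block_b: The second finished block, yellow with red, blue and green stripes in another order; same size and origin as block_a
- blank: Plain dark brown block of the same size and origin, in the tray beside the others: a reject, to be left lying there (may shift up to 30 mm)
- trough: Blue open trough, loose, 0.2 to 0.43 kg. Origin: centre of its underside; x along its length, z up. Body 166 (x) by 66 (y) by 48 mm high, walls and floor 5 mm; can be gripped across its width. At each end a flat tab, 6 mm thick, level with the underside, 50 mm wide, reaches to x = +-119 mm, with a 17 mm through hole at x = +-101 mm, y = 0. Same either way round
- shaker: Shaker on a fixed grey base 240 (x) by 110 mm. Origin: on the table under the base's centre; x along its length, z up. On it an orange carriage, 250 by 54 mm, its flat deck 75 mm above the table, slides along x under about 5 N and stands anywhere up to 14 mm either side of the middle. This offset d is not reported: find it by touch or by eye
- deck (a point): Point fixed to the shaker's base, at its middle, level with the carriage deck. Two upright steel pegs stand on the carriage's centre line, at x = d - 101 and d + 101 mm from here (d: see shaker), y = 0: 10 mm diameter, 17 mm high, the upper 7 mm tapering to a 4 mm tip. A trough on the tips is 17 mm too high; fully home its underside lies on the deck
- jar: Glass jar with a white cap, 60 mm diameter, 85 mm high, origin at the centre of its underside; leave alone
- pot: White ceramic cup, 70 mm diameter, 75 mm high, origin at the centre of its underside; leave alone
- cutter: Green ring cutter, 54 mm diameter, 22 mm high, origin at the centre of its underside; leave alone
Not all that is in view belongs to the job. Of the things that look like the trough, the largest one is meant.

How it is judged:
By the outcome, as a careful person would: the job done as asked, in the order asked, and still so for the second after the job is handed in, with the robot touching nothing.
It also fails if it takes over 72 s, if anything falls off the work surface, if the arm or the gripper's body presses on something with over 40 N, if the wrist force passes 120 N, or if a joint passes its speed limit or range.

## Robot

A 6-joint arm with a two-finger parallel gripper is mounted at the origin on the work surface. World frame = base frame: x ahead of the robot, y to its left, z up, the work surface at z = 0. Lengths are in mm, angles in degrees, forces in N, time in s.
With the tool pointing down it reaches from about 350 to 850 mm from the base axis. Payload 8.1 kg.
Tool frame: the origin (TCP) lies midway between the tips of the shut fingers; the grasp point (between the pads) lies 19 mm behind it; z points along the fingers, y is the line along which they close (so a half turn about z gives the same grasp; the last joint's range is limited). The gripper opens to 85 mm and grips with 20 to 120 N. Pads are 22 mm wide; open, the fingers measure 114 mm over their backs; the gripper's body (76 mm by 85 mm) begins 54 mm behind the grasp point. The pads swing forward as they close: fully open they stand 13 mm farther back than shut.
Start: joints at [71.54, 7.471, 85.268, -0, 87.261, -4.893], TCP at [140.733, 583.266, 231.292] pointing down, gripper open.
Joint ranges: [-169.43, 169.43], [-51.17, 129.36], [1.28, 143.12], [-76.62, 256.62], [0, 156.53], [-152.29, 152.29]. Speed limits (degrees/s): [136.94, 136.94, 159.86, 180, 180, 180].

## Interface

Orientations are given as [roll, pitch, yaw] about the fixed x, y, z axes, in that order (R = Rz(yaw) Ry(pitch) Rx(roll)).
In Python, from bench import sensors, optics, r gives the robot as it stands.
- The arm moves only by the tool apply_moves, never from a script. Its argument "targets" is a list of rows, each a list of 7 numbers: the shift along the tool's x, y, z in mm, then the turn, a rotation vector about the tool's x, y, z in rad, then the closure, from 0 (fully open) to 1 (shut). In form: [[x, y, z, wx, wy, wz, claw], ...]. A call has 1 to 20 rows; each row shifts and turns the commanded pose from where the row before left it, along the tool's axes as they then stand; what a row does not reach is not made up. A row lasts 1/8 s, in which the tool goes at most 62.5 mm and 10.7 degrees, less where a joint would pass 70% of its speed; a pose out of reach is approached as far as the arm can. A call is refused whole if a number of a shift passes 62.5 or a number of a turn 0.188, either way. A call with a gripper value outside its range is refused whole. The fingers move at their own pace and stop on an object; "force" is the grip in N (left out, the last holds). Time passes only in rows, so rows that do not move let the fingers close. It gives the time, the measured TCP pose, the force, the opening and the grip force at its end, in the units of the state.
- sensors.sense(): the state, without advancing time (a new reading comes with each control period).
- optics.snapshot(name): name is "scene" or "top" or "wrist"; returns the picture (480x640x3 uint8, red, green, blue); there is no depth.
- optics.get_calibration(name): a dict with "camera_matrix" (3x3 intrinsics, pixels), "pose" (4x4, takes a point from camera to world coordinates). Camera axes: x right, y down, z forward; pixel columns grow to the right and rows downward; lengths in mm; the calibration is good to about 2 mm. The wrist camera is an equidistant fisheye: a pixel r from the principal point sees the ray r / f radians off the axis. A picture is of the moment at which its call begins: read the wrist's pose just before it. get_calibration takes no time and is no camera call; for the wrist camera it gives the pose at the moment of the call.
- r.hand_in(): hands the job in; it is judged then, once.
The state is a dict: "time": time; "joint_pos": joint angles; "qd": joint speeds; "joint_efforts": joint torques, N m; "tool_pos": TCP position; "tcp_rot": TCP orientation; "ft_force": force on the tool from outside, world axes, zero at the start; "wrist_torque": the same for the moment, N m; "finger_gap": finger opening in mm; "grip_force": force on a finger pad.
Only numpy, scipy, OpenCV 4.12 (cv2) and the standard library are available. Lean on these libraries where they do the work, as an engineer would, in place of code of your own. Each camera call takes 0.05 s, during which the arm holds its last target. There are 200 camera calls.

## Working session

There is one attempt and no reset: what is moved stays moved. The work goes in short steps, Python scripts to look and compute and a tool call to move; the robot and the scene stay as the last step left them, time stands still between calls to the robot, and variables do not carry over. Pictures are saved under pics/ and viewed, at most 12 in all, crops included, and the job is handed in when it is done.

Besides the shell and the picture viewer there is one more tool, called after ">>>" by a JSON object that holds its "op" and its "data", one argument or row to a line. apply_moves: Moves the arm, as the interface text tells. Its arguments: {"type":"object","properties":{"targets":{"type":"array"},"force":{"type":"number"}},"required":["targets"]}

```bash
mkdir -p pics; ls
python3 - <<'E'
from bench import sensors, optics, r
import cv2,numpy as np
a=[]
for n in("scene","top"):
    im=optics.snapshot(n); cv2.imwrite(f"pics/{n}.png",im[:,:,::-1]); c=optics.get_calibration(n); print(n,np.round(c["camera_matrix"],1).tolist(),np.round(c["pose"],3).tolist())
print(sensors.sense())
E
```

```text
pics
scene [[499.3, 0.0, 324.9], [0.0, 499.3, 238.2], [0.0, 0.0, 1.0]] [[0.978, -0.147, 0.148, 312.981], [-0.209, -0.705, 0.678, -817.45], [0.005, -0.694, -0.72, 1083.982], [0.0, 0.0, 0.0, 1.0]]
top [[441.0, 0.0, 327.8], [0.0, 441.0, 233.2], [0.0, 0.0, 1.0]] [[-0.01, -0.999, 0.042, 443.426], [-1.0, 0.009, -0.021, 94.517], [0.021, -0.042, -0.999, 1059.951], [0.0, 0.0, 0.0, 1.0]]
{'time': 0.1, 'joint_pos': array([ 7.15407809e+01,  7.51293451e+00,  8.53257147e+01,  1.88569133e-03,
        8.72620550e+01, -4.89119770e+00]), 'qd': array([ 0.04543959, -0.07580001, -0.05759907,  0.06394679, -0.02203304,
        0.0594863 ]), 'joint_efforts': array([ 1.30452918e-03, -5.70952463e+01, -5.01942050e+01, -1.43198117e-04,
        7.87998433e-03,  2.48701667e-05]), 'tool_pos': array([140.54226323, 582.773229  , 230.3012523 ]), 'tcp_rot': array([-1.79899823e+02, -1.04629430e-02,  1.66431878e+02]), 'ft_force': array([ 0.02502163,  0.90618319, -0.14228707]), 'wrist_torque': array([ 0.03180046, -0.05424675, -0.01600296]), 'grip_force': 0.0, 'finger_gap': 85.82252143208878}
```

View pics/scene.png

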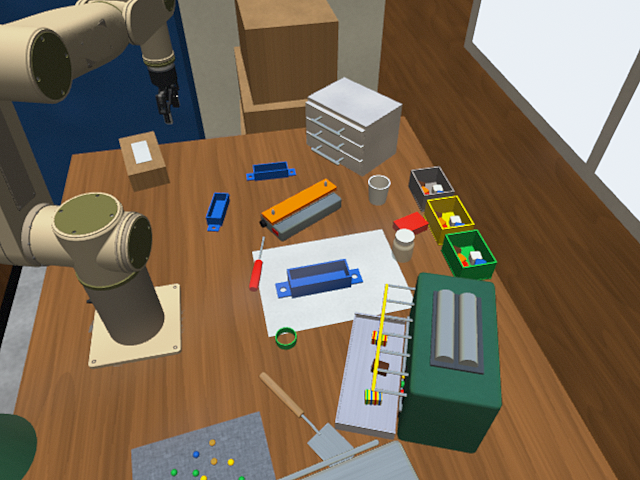

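View pics/top.png

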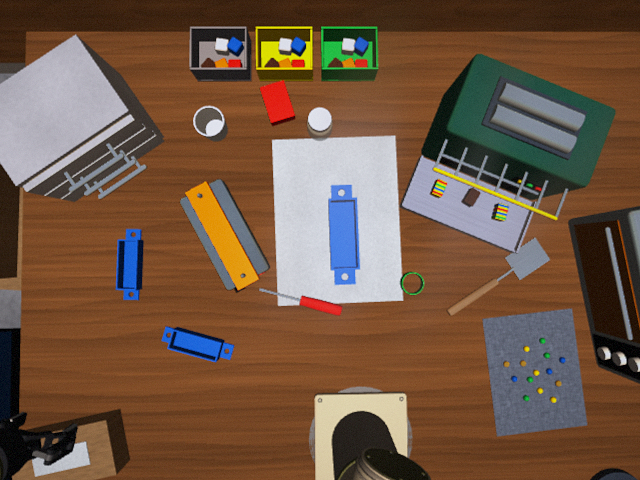

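The scene has a trough at top px (343,234), with two smaller lookalikes at (130,265) and (198,344). There are striped blocks at (440,188) and (500,212), and the brown blank at (470,197). The carriage runs from (201,196) to (243,276), with the jar at (319,122), pot at (209,122) and cutter at (412,283). The largest trough is the one at (343,234). I'll check these choices in one close crop and measure.

```bash
cat > h.py <<'E'
import numpy as np,cv2
from bench import sensors,optics,r
from scipy.spatial.transform import Rotation as R
def ray(n,px,c=None):
    c=c or optics.get_calibration(n);K=np.array(c["camera_matrix"]);P=np.array(c["pose"])
    px=np.atleast_2d(np.array(px,float))
    q=np.c_[(px[:,0]-K[0,2])/K[0,0],(px[:,1]-K[1,2])/K[1,1]]
    if n=="wrist":
        t=np.hypot(*q.T);s=np.sinc(t/np.pi);d=np.c_[q*s[:,None],np.cos(t)]
    else: d=np.c_[q,np.ones(len(q))]
    return P[:3,3],d@P[:3,:3].T
def plane(n,px,z,c=None):
    o,d=ray(n,px,c);return o+d*((z-o[2])/d[:,2])[:,None]
def cross(ns,pxs,cs=(None,None)):
    A=np.zeros((3,3));b=np.zeros(3);L=[]
    for n,p,c in zip(ns,pxs,cs):
        o,d=ray(n,p,c);d=d[0]/np.linalg.norm(d[0]);M=np.eye(3)-np.outer(d,d);A+=M;b+=M@o;L.append((o,M))
    x=np.linalg.solve(A,b);return x,[round(float(np.linalg.norm(M@(x-o))),1) for o,M in L]
def blobs(im,lo,hi,amin=20,roi=None):
    h=cv2.cvtColor(im,cv2.COLOR_RGB2HSV);m=cv2.inRange(h,lo,hi)
    if roi: 
        k=np.zeros_like(m);x0,y0,x1,y1=roi;k[y0:y1,x0:x1]=1;m*=k
    cs,_=cv2.findContours(m,cv2.RETR_EXTERNAL,cv2.CHAIN_APPROX_NONE)
    return m,[c for c in cs if cv2.contourArea(c)>=amin]
E
python3 - <<'E'
from h import *
im=cv2.imread("pics/top.png")[:,:,::-1].copy(); sc=cv2.imread("pics/scene.png")[:,:,::-1].copy()
def up(i,x0,y0,x1,y1,s): return cv2.resize(i[y0:y1,x0:x1],(s,s),interpolation=cv2.INTER_CUBIC)
P=np.vstack([np.hstack([up(im,400,110,560,270,400) if 0 else cv2.resize(im[145:245,400:560],(480,300),interpolation=2),cv2.resize(im[170:300,170:280],(254,300),interpolation=2)]),
 np.hstack([cv2.resize(sc[310:430,330:430],(250,300),interpolation=2),cv2.resize(sc[170:240,250:350],(428,300),interpolation=2),np.zeros((300,56,3),np.uint8)])])
cv2.imwrite("pics/crop.png",P[:,:,::-1])
for nm,img in(("top",im),("scene",sc)):
    _,b=blobs(img,(100,100,40),(125,255,255),250)
    for c in b: print(nm,"blue",cv2.contourArea(c),[np.round(v,1) for v in cv2.minAreaRect(c)])
    _,b=blobs(img,(8,180,120),(20,255,255),300)
    for c in b: print(nm,"orange",cv2.contourArea(c),[np.round(v,1) for v in cv2.minAreaRect(c)],np.round(plane(nm,cv2.boxPoints(cv2.minAreaRect(c)),75)[:,:2]).tolist())
_,b=blobs(im,(100,100,40),(125,255,255),250)
for c in b: print("tabs z6",np.round(plane("top",cv2.boxPoints(cv2.minAreaRect(c)),6)[:,:2]).tolist())
E
```

```text
top blue 1438.5 [array([196.8, 344.6]), array([71.2, 23.7]), np.float64(15.5)]
top blue 1523.5 [array([129. , 263.9]), array([25.7, 70.5]), np.float64(2.0)]
top blue 2497.0 [array([343.7, 234.3]), array([99.4, 28.7]), np.float64(87.7)]
top orange 2640.5 [array([222.1, 235.7]), array([114.5,  25.1]), np.float64(61.3)] [[581.0, 394.0], [607.0, 345.0], [382.0, 224.0], [356.0, 272.0]]
scene blue 2014.5 [array([317.7, 277.7]), array([29.2, 86.2]), np.float64(79.4)]
scene blue 570.5 [array([216.4, 211.3]), array([17.4, 41.4]), np.float64(18.4)]
scene blue 573.0 [array([270.1, 170.5]), array([15.5, 49.1]), np.float64(83.7)]
scene blue 12913.5 [array([115.6, 102.9]), array([136.7, 196.5]), np.float64(65.4)]
scene blue 943.5 [array([38.5, 11.5]), array([23., 77.]), np.float64(90.0)]
scene orange 1003.5 [array([299.1, 200.6]), array([16.2, 78.9]), np.float64(61.8)] [[357.0, 275.0], [596.0, 404.0], [604.0, 330.0], [371.0, 211.0]]
tabs z6 [[225.0, 470.0], [278.0, 456.0], [231.0, 295.0], [178.0, 310.0]]
tabs z6 [[338.0, 575.0], [504.0, 571.0], [501.0, 510.0], [335.0, 515.0]]
tabs z6 [[603.0, 72.0], [605.0, 3.0], [367.0, -3.0], [365.0, 65.0]]
```

View pics/crop.png

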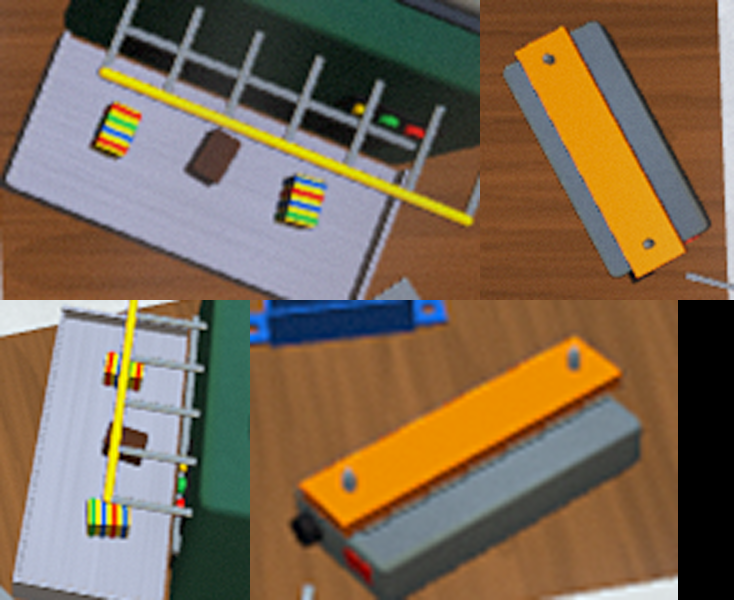

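The crop confirms the choices. The striped blocks are on either side of the brown blank in the tray, and the carriage has two pegs, at about (199,196) and (243,275) in the top view. Now I'll compute positions.

```bash
cat >> h.py <<'E'
def go(p,Rt,claw=None):
    """tool-frame turn then shift from measured pose"""
    s=sensors.sense();R0=R.from_euler("xyz",s["tcp_rot"],degrees=True)
    w=(R0.inv()*Rt).as_rotvec();d=Rt.inv().apply(np.array(p)-s["tool_pos"])
    print("turn",np.round(w,3),"then shift",np.round(d,1),"|d|",round(float(np.linalg.norm(d))),"t",s["time"])
E
python3 - <<'E'
from h import *
im=cv2.imread("pics/top.png")[:,:,::-1].copy(); sc=cv2.imread("pics/scene.png")[:,:,::-1].copy()
hsv=cv2.cvtColor(im,cv2.COLOR_RGB2HSV)
# pegs: non-orange dark inside orange quad
def pegs(n,img):
    m,b=blobs(img,(8,180,120),(20,255,255),300);c=max(b,key=cv2.contourArea)
    full=np.zeros_like(m);cv2.drawContours(full,[cv2.convexHull(c)],-1,255,-1)
    hole=cv2.erode(full,np.ones((5,5)))&~m
    k,l,st,ce=cv2.connectedComponentsWithStats(hole)
    return [(ce[i].round(1),st[i,4]) for i in range(1,k) if st[i,4]>5]
for n,i in(("top",im),("scene",sc)):
    for c,a in pegs(n,i): print(n,"peg",c,a,plane(n,c,84)[0].round(1))
# bar
for n,i,roi in(("top",im,(425,150,570,230)),("scene",sc,(365,275,395,395))):
    m,b=blobs(i,(26,200,150),(32,255,255),40,roi)
    for c in b:
        (v0,v1,x0,y0)=cv2.fitLine(c,2,0,.01,.01).ravel();pts=c[:,0,:];t=(pts-[x0,y0])@[v0,v1]
        e=[np.array([x0,y0])+k*np.array([v0,v1]) for k in(t.min(),t.max())]
        print(n,"bar",cv2.contourArea(c),np.round(e,1).tolist(),plane(n,e,180).round(1).tolist())
# blocks
for n,i,roi in(("top",im,(425,172,520,226)),("scene",sc,(355,325,395,405))):
    m,b=blobs(i,(0,120,40),(179,255,255),20,roi)
    m=cv2.morphologyEx(m,cv2.MORPH_CLOSE,np.ones((3,3)))
    for c in cv2.findContours(m,0,1)[0]:
        if cv2.contourArea(c)>30: q=cv2.minAreaRect(c);print(n,"blk",cv2.contourArea(c),[np.round(v,1) for v in q],plane(n,q[0],40)[0].round(1))
# tray: light lilac region corners
m=cv2.inRange(hsv,(105,8,110),(135,70,255));m[:, :395]=0;m[260:]=0;m=cv2.morphologyEx(m,cv2.MORPH_OPEN,np.ones((3,3)))
c=max(cv2.findContours(m,0,1)[0],key=cv2.contourArea);q=cv2.boxPoints(cv2.minAreaRect(c));print("tray",q.round(1).tolist(),plane("top",q,20)[:,:2].round(1).tolist())
# trough holes / tabs
c=max(blobs(im,(100,100,40),(125,255,255),250)[1],key=cv2.contourArea)
m,_=blobs(im,(100,100,40),(125,255,255),250)
full=np.zeros_like(m);cv2.drawContours(full,[cv2.convexHull(c)],-1,255,-1);hole=cv2.erode(full,np.ones((3,3)))&~m
k,l,st,ce=cv2.connectedComponentsWithStats(hole)
print([(ce[i].round(1).tolist(),int(st[i,4]),plane("top",ce[i],3)[0,:2].round(1).tolist()) for i in range(1,k) if st[i,4]>5])
E
```

```text
top peg [199.  195.2] 21 [570.9 357.7  84. ]
top peg [242.6 275.4] 16 [393.2 262.   84. ]
scene peg [325.1 183.3] 15 [569.1 355.2  84. ]
scene peg [272.5 211.7] 18 [391.3 260.2  84. ]
top bar 210.0 [[433.9, 168.2], [556.3, 218.2]] [[609.9, -139.9, 180.0], [506.6, -386.7, 180.0]]
scene bar 186.0 [[372.7, 389.1], [386.5, 283.9]] [[505.0, -385.0, 180.0], [608.0, -139.6, 180.0]]
top blk 56.5 [array([433.5, 221.5]), array([17.,  7.]), np.float64(0.0)] [ 511.3 -173.6   40. ]
top blk 177.5 [array([500. , 212.1]), array([13.1, 15.8]), np.float64(14.0)] [ 531.9 -330.4   40. ]
top blk 164.5 [array([438.4, 187.9]), array([11.4, 17.5]), np.float64(23.2)] [ 589.8 -186.7   40. ]
top blk 218.5 [array([479.1, 187. ]), array([87.5,  3.8]), np.float64(22.0)] [ 591.4 -282.7   40. ]
scene blk 565.0 [array([378.1, 364.8]), array([19.7, 79.9]), np.float64(7.1)] [ 563.9 -261.7   40. ]
tray [[400.5, 205.6999969482422], [420.6000061035156, 156.5], [533.4000244140625, 202.6999969482422], [513.2000122070312, 251.89999389648438]] [[550.8, -100.8], [668.4, -151.0], [555.7, -419.8], [438.7, -368.0]]
[([341.0, 192.2], 41, [586.2, 39.3]), ([352.6, 194.4], 15, [580.8, 11.4]), ([345.8, 201.7], 35, [563.2, 28.0]), ([355.0, 229.5], 8, [496.0, 6.7]), ([356.0, 253.0], 7, [439.6, 4.9]), ([355.7, 273.3], 23, [391.0, 6.3]), ([333.5, 273.5], 8, [391.2, 59.4]), ([344.5, 276.1], 41, [384.6, 33.3])]
```

```bash
cat >> h.py <<'E'
PO=np.array([553.6,-261.4,0]);PX=np.array([.9224,-.386,0]);PX/=np.linalg.norm(PX);PZ=np.array([0,0,1.]);PY=np.cross(PZ,PX)
def press(x,y,z): return PO+x*PX+y*PY+z*PZ
def topress(p): d=np.array(p)-PO;return np.array([d@PX,d@PY,d[2]])
def tilt(yaw=0,deg=35):
    a=np.radians(deg);B=R.from_rotvec([0,0,np.radians(yaw)]);px=B.apply(PX);y=B.apply(PY);z=-np.cos(a)*PZ+np.sin(a)*px
    return R.from_matrix(np.c_[np.cross(y,z),y,z])
def down(yaw): # tool y across an axis at world yaw
    a=np.radians(yaw);y=np.array([-np.sin(a),np.cos(a),0]);z=np.array([0,0,-1.]);return R.from_matrix(np.c_[np.cross(y,z),y,z])
E
python3 - <<'E'
from h import *
c=optics.get_calibration("wrist");s=sensors.sense();R0=R.from_euler("xyz",s["tcp_rot"],degrees=True)
P=np.array(c["pose"]);print(np.round(c["camera_matrix"],1).tolist());print("cam in tool",R0.inv().apply(P[:3,3]-s["tool_pos"]).round(1),(R0.inv().as_matrix()@P[:3,:3]).round(2).tolist())
print(s["tool_pos"]);Rt=tilt();print(press(-70,80,150));go(press(-70,80,150),Rt)
print("world-down shift before turning:");go(press(-70,80,230),R0)
E
```

```text
[[371.6, 0.0, 326.0], [0.0, 371.6, 239.8], [0.0, 0.0, 1.0]]
cam in tool [  76.6   -0.2 -143.1] [[0.0, -0.95, -0.3], [1.0, 0.0, 0.0], [-0.0, -0.3, 0.95]]
[140.54226323 582.773229   230.3012523 ]
[ 519.90892993 -160.57881275  150.        ]
turn [ 0.047 -0.61   0.155] then shift [-475.7 -539.3  431.1] |d| 838 t 0.1
world-down shift before turning:
turn [0. 0. 0.] then shift [-543.2 -633.6    1.3] |d| 835 t 0.1
```

>>> {"op": "apply_moves", "data": {
  "targets": [
    [-27,-31.5,0,0,0,0,0.4],
    [-27,-31.5,0,0,0,0,0.4],
    [-27,-31.5,0,0,0,0,0.4],
    [-27,-31.5,0,0,0,0,0.4],
    [-27,-31.5,0,0,0,0,0.4],
    [-27,-31.5,0,0,0,0,0.4],
    [-27,-31.5,0,0,0,0,0.4],
    [-27,-31.5,0,0,0,0,0.4],
    [-27,-31.5,0,0,0,0,0.4],
    [-27,-31.5,0,0,0,0,0.4],
    [-27,-31.5,0,0,0,0,0.4],
    [-27,-31.5,0,0,0,0,0.4],
    [-27,-31.5,0,0,0,0,0.4],
    [-27,-31.5,0,0,0,0,0.4],
    [-27,-31.5,0,0,0,0,0.4],
    [-27,-31.5,0,0,0,0,0.4],
    [-27,-31.5,0,0,0,0,0.4],
    [-27,-31.5,0,0,0,0,0.4],
    [-27,-31.5,0,0,0,0,0.4],
    [-27,-31.5,0,0,0,0,0.4]
  ],
  "force": 30
}}

```text
time: 2.6
tool_pos: [518.1, -157.1, 230.8]
tcp_rot: [180.0, -0.0, 166.4]
ft_force: [0.9, 0.9, 0.5]
finger_gap: 51.0
grip_force: 0.0
```

>>> {"op": "apply_moves", "data": {
  "targets": [
    [0,0,0,0.012,-0.153,0.039,0.4],
    [0,0,0,0.012,-0.153,0.039,0.4],
    [0,0,0,0.012,-0.153,0.039,0.4],
    [0,0,0,0.012,-0.153,0.039,0.4],
    [0,0,0,0,0,0,0.4]
  ]
}}

```text
time: 3.22
tool_pos: [514.5, -154.2, 226.3]
tcp_rot: [179.9, 34.8, 157.2]
ft_force: [-0.1, -0.1, 0.1]
finger_gap: 51.4
grip_force: 0.0
```

Run:
```python
from h import *
s=sensors.sense();print(s["tool_pos"],s["finger_gap"]);go(press(-70,80,150),tilt())
```

```text
[ 514.49161848 -154.17760122  226.27720604] 51.42264721837834
turn [ 0.001 -0.004 -0.001] then shift [37.6 -3.8 66.8] |d| 77 t 3.225
```

Run:
```python
from h import *
import json
c=optics.get_calibration("wrist");im=optics.snapshot("wrist");cv2.imwrite("pics/w1.png",im[:,:,::-1]);np.save("w1pose.npy",c["pose"])
# predicted pixels of expected block tops
P=np.array(c["pose"]);K=c["camera_matrix"]
for p in (press(4.5,83,46),press(6.6,-72,46),press(0,8,46)):
    q=P[:3,:3].T@(p-P[:3,3]);t=np.arctan2(np.hypot(q[0],q[1]),q[2]);f=t/np.hypot(q[0],q[1])*K[0][0];print(np.round([K[0][2]+q[0]*f,K[1][2]+q[1]*f]))
```

```text
[325. 172.]
[166. 178.]
[243. 169.]
```

View pics/w1.png

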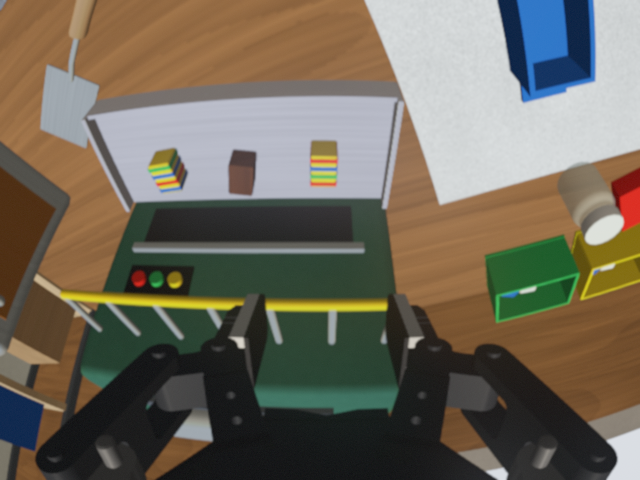

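The wrist view shows block_a at (324,165), its top face aligned with the press. The blank is at (242,172), and block_b at (168,170) is slightly turned. The predicted top-face centres agree. I'll measure the top-face rectangles in press coordinates.

Run:
```python
from h import *
im=cv2.imread("pics/w1.png")[:,:,::-1].copy();c=dict(optics.get_calibration("wrist"),pose=np.load("w1pose.npy"))
h=cv2.cvtColor(im,cv2.COLOR_RGB2HSV)
for nm,(x0,y0,x1,y1) in dict(a=(300,132,350,196),b=(140,138,198,200)).items():
    # rectify the plane z=46 at 0.5mm/px in press axes and threshold there
    cen=topress(plane("wrist",[(x0+x1)/2,(y0+y1)/2],46,c)[0]);P=np.array(c["pose"]);K=np.array(c["camera_matrix"])
    gx,gy=np.meshgrid(np.arange(-50,50,.5),np.arange(-50,50,.5))
    W=PO+(cen[0]+gx)[...,None]*PX+(cen[1]+gy)[...,None]*PY+46*PZ
    q=(W-P[:3,3])@P[:3,:3];rr=np.hypot(q[...,0],q[...,1]);f=np.arctan2(rr,q[...,2])/rr*K[0,0]
    o=cv2.remap(im,(K[0,2]+q[...,0]*f).astype(np.float32),(K[1,2]+q[...,1]*f).astype(np.float32),1)
    hh=cv2.cvtColor(o,cv2.COLOR_RGB2HSV);m=cv2.inRange(hh,(0,110,175),(179,255,255));m=cv2.morphologyEx(m,cv2.MORPH_CLOSE,np.ones((9,9)))
    cc=max(cv2.findContours(m,0,1)[0],key=cv2.contourArea);R_=cv2.minAreaRect(cc)
    print(nm,"x,y",np.round([cen[0]-50+R_[0][0]/2,cen[1]-50+R_[0][1]/2],1),"size",np.round(np.array(R_[1])/2,1),"ang",round(R_[2],1))
    cv2.imwrite(f"pics/r_{nm}.png",o[:,:,::-1])
a=cv2.imread("pics/r_a.png");b=cv2.imread("pics/r_b.png");cv2.imwrite("pics/rab.png",cv2.resize(np.hstack([a,b]),(800,400)))
```

```text
a x,y [ 3.5 81.3] size [23.2 37.1] ang 88.9
b x,y [  5.7 -74.5] size [35.8 24.1] ang 7.9
```

View pics/rab.png

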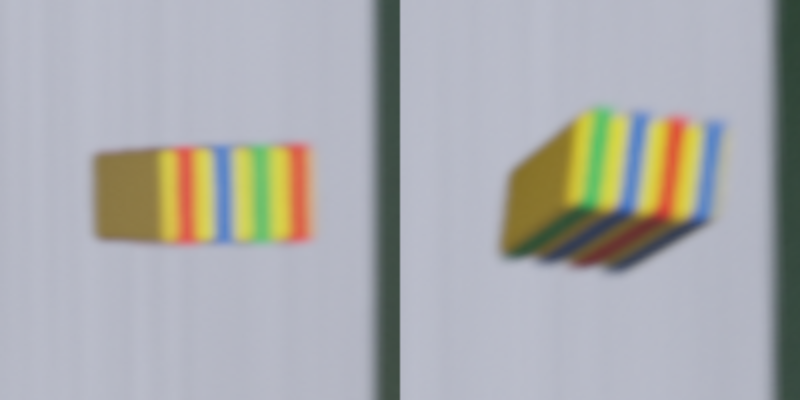

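The rectified crops show clean 37×23 mm top faces. In press coordinates, block_a is at (3.5,81) with 0° yaw and block_b at (5.7,-74.5) with +8° yaw. Now I'll grasp block_a.

Run:
```python
from h import *
Rt=tilt(-1);p=press(9,81.7,27);b=p-80*Rt.as_matrix()[:,2];print(b);go(b,Rt)
```

```text
[ 551.42781375 -171.05766565   92.53216354]
turn [ 0.011 -0.001  0.014] then shift [ 47.4  -0.6 134.5] |d| 143 t 3.275
```

>>> {"op": "apply_moves", "data": {
  "targets": [
    [15,0,15,0.011,-0.001,0.014,0.42],
    [16,-0.2,40,0,0,0,0.42],
    [16,-0.2,40,0,0,0,0.42],
    [0,0,39,0,0,0,0.42],
    [0,0,0,0,0,0,0.42]
  ]
}}

```text
time: 3.9
tool_pos: [553.2, -172.2, 90.9]
tcp_rot: [-180.0, 34.6, 156.2]
ft_force: [-0.4, -0.3, -0.4]
finger_gap: 49.4
grip_force: 0.0
```

Run:
```python
from h import *
Rt=tilt(-1);p=press(9,81.7,27);go(p,Rt);print(sensors.sense()["ft_force"])
```

```text
turn [-0.001 -0.006 -0.001] then shift [ 0.7  0.4 77.4] |d| 77 t 3.9
[-0.40488717 -0.33054767 -0.38348786]
```

>>> {"op": "apply_moves", "data": {
  "targets": [
    [0.5,0.4,20,0,0,0,0.42],
    [0,0,20,0,0,0,0.42],
    [0,0,20,0,0,0,0.42],
    [0,0,12,0,0,0,0.42],
    [0,0,4,0,0,0,0.42],
    [0,0,0,0,0,0,0.42],
    [0,0,0,0,0,0,0.55],
    [0,0,0,0,0,0,0.65],
    [0,0,0,0,0,0,0.8],
    [0,0,0,0,0,0,0.8],
    [0,0,0,0,0,0,0.8]
  ],
  "force": 30
}}

```text
time: 5.28
tool_pos: [593.4, -189.0, 33.0]
tcp_rot: [180.0, 35.2, 156.2]
ft_force: [-6.1, 2.4, 7.4]
finger_gap: 23.2
grip_force: 30.9
```

>>> {"op": "apply_moves", "data": {
  "targets": [
    [0,0,-10,0,0,0,0.8],
    [0,0,-25,0,0,0,0.8],
    [0,0,-40,0,0,0,0.8],
    [0,0,-45,0,0,0,0.8],
    [0,0,-40,0,0,0,0.8],
    [0,0,0,0,0,0,0.8]
  ]
}}

```text
time: 6.02
tool_pos: [509.8, -152.0, 168.1]
tcp_rot: [179.9, 35.7, 156.2]
ft_force: [-0.4, -0.4, -0.6]
finger_gap: 23.3
grip_force: 29.8
```

```bash
cat >> h.py <<'E'
TC=np.array([485.4,36.3,0]);TY=1.7
def trough(x,y,z): a=np.radians(TY);return TC+[x*np.cos(a)-y*np.sin(a),x*np.sin(a)+y*np.cos(a),z]
E
python3 - <<'E'
from h import *
s=sensors.sense();print(s["tool_pos"],s["joint_pos"].round(),s["finger_gap"],s["grip_force"])
# tilt dir -> trough -y : press yaw is about -22.7
pxyaw=np.degrees(np.arctan2(PX[1],PX[0]))
Rt=tilt(-90+TY-pxyaw)
print(R.from_matrix(Rt.as_matrix()).as_euler("xyz",degrees=True));t=trough(40,-12,90);print(t);go(t,Rt)
im=optics.snapshot("wrist");cv2.imwrite("pics/w2.png",im[:,:,::-1])
E
```

```text
[ 509.80939343 -152.01758768  168.09223805] [-21. -36. 136.  -2.  45. -86.] 23.314280342556422 29.84525442123413
[180.   35.   91.7]
[525.73838933  25.49193144  90.        ]
turn [0.652 0.01  0.918] then shift [189.7  21.2 -37.5] |d| 195 t 6.025
```

View pics/w2.png

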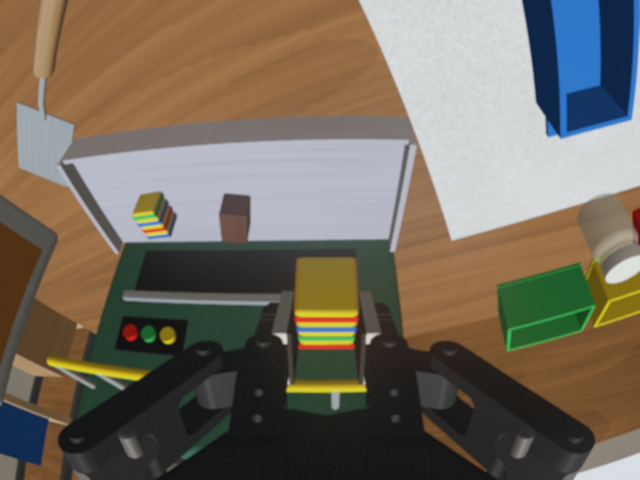

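Block_a is held squarely, at (326,300), and the tray still holds block_b and the blank. I'll turn and carry it to the trough.

>>> {"op": "apply_moves", "data": {
  "targets": [
    [0,0,0,0.082,0.001,0.115,0.8],
    [0,0,0,0.082,0.001,0.115,0.8],
    [0,0,0,0.082,0.001,0.115,0.8],
    [0,0,0,0.082,0.001,0.115,0.8],
    [0,0,0,0.082,0.001,0.115,0.8],
    [0,0,0,0.082,0.001,0.115,0.8],
    [0,0,0,0.082,0.001,0.115,0.8],
    [0,0,0,0.082,0.001,0.115,0.8],
    [30,3.5,-6,0,0,0,0.8],
    [40,4.5,-8,0,0,0,0.8],
    [40,4.5,-8,0,0,0,0.8],
    [40,4.5,-8,0,0,0,0.8],
    [40,4.5,-8,0,0,0,0.8],
    [0,0,0,0,0,0,0.8]
  ]
}}

```text
time: 7.82
tool_pos: [516.7, 28.5, 80.7]
tcp_rot: [-178.7, 34.9, 94.2]
ft_force: [-0.1, -1.1, -0.9]
finger_gap: 23.2
grip_force: 29.8
```

Run:
```python
from h import *
s=sensors.sense();print(s["tool_pos"],s["joint_pos"].round(),s["finger_gap"],s["grip_force"])
pxyaw=np.degrees(np.arctan2(PX[1],PX[0]));Rt=tilt(-90+TY-pxyaw);go(trough(40,-12,22),Rt)
c=optics.get_calibration("wrist");im=optics.snapshot("wrist");cv2.imwrite("pics/w3.png",im[:,:,::-1]);np.save("w3pose.npy",c["pose"])
```

```text
[516.70225752  28.50023359  80.68256224] [ 20.  14. 102. -34.  78.  27.] 23.15243919448126 29.810300767421722
turn [ 0.003 -0.002  0.036] then shift [31.   8.9 49.9] |d| 59 t 7.825
```

View pics/w3.png

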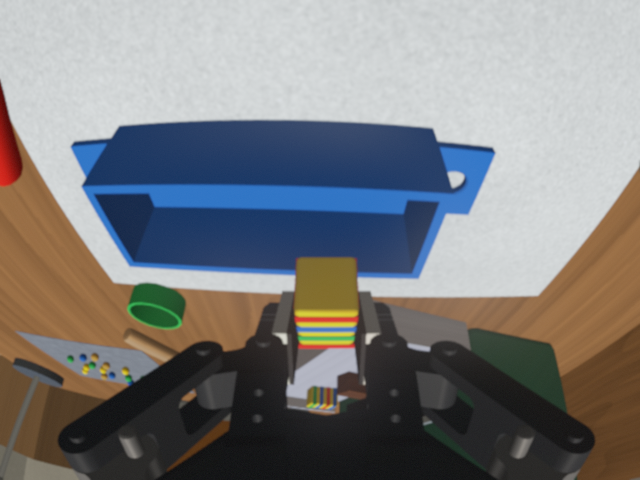

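The view shows the trough's near rim from (87,185) to (451,190), and its far rim from (133,265) to (418,276). The block is above it.

Run:
```python
from h import *
c=dict(optics.get_calibration("wrist"),pose=np.load("w3pose.npy"))
print(plane("wrist",[[86,185],[451,190],[133,266],[420,276]],48,c).round(1).tolist())
print(plane("wrist",[[457,180]],6,c).round(1).tolist())
```

```text
[[403.3, 66.7, 48.0], [564.6, 72.7, 48.0], [404.5, 0.6, 48.0], [568.5, 7.2, 48.0]]
[[587.6, 41.5, 6.0]]
```

>>> {"op": "apply_moves", "data": {
  "targets": [
    [0,9,0,0,0,0.036,0.8],
    [11,0,16,0,0,0,0.8],
    [11,0,16,0,0,0,0.8],
    [6.5,0,10,0,0,0,0.8],
    [4,0,5,0,0,0,0.8],
    [0,0,0,0,0,0,0.8]
  ]
}}

```text
time: 8.62
tool_pos: [527.6, 27.1, 26.8]
tcp_rot: [179.5, 34.9, 91.3]
ft_force: [-0.7, 1.2, 0.4]
finger_gap: 22.8
grip_force: 29.8
```

Run:
```python
from h import *
pxyaw=np.degrees(np.arctan2(PX[1],PX[0]));Rt=tilt(-90+TY-pxyaw);go(trough(40,-9,20),Rt);print(sensors.sense()["tool_pos"])
```

```text
turn [ 0.005 -0.002 -0.006] then shift [ 5.1 -1.9  4.8] |d| 7 t 8.625
[527.55338315  27.14329096  26.83800306]
```

>>> {"op": "apply_moves", "data": {
  "targets": [
    [2.5,-1,3,0,0,0,0.8],
    [2.5,-0.5,2.5,0,0,0,0.8],
    [0,0,0,0,0,0,0.8],
    [0,0,0,0,0,0,0.62],
    [0,0,0,0,0,0,0.55],
    [0,0,0,0,0,0,0.55]
  ]
}}

```text
time: 9.38
tool_pos: [526.6, 28.2, 20.2]
tcp_rot: [179.4, 34.8, 91.2]
ft_force: [1.2, 1.1, -0.0]
finger_gap: 38.5
grip_force: 0.0
```

>>> {"op": "apply_moves", "data": {
  "targets": [
    [-9,0,-12,0,0,0,0.5],
    [-20,0,-29,0,0,0,0.42],
    [-20,0,-29,0,0,0,0.42],
    [-20,0,-29,0,0,0,0.42],
    [-20,0,-29,0,0,0,0.42],
    [0,0,0,0,0,0,0.42]
  ]
}}

```text
time: 10.12
tool_pos: [527.3, 28.9, 180.7]
tcp_rot: [178.9, 34.7, 91.0]
ft_force: [-0.1, 0.9, 0.3]
finger_gap: 49.4
grip_force: 0.0
```

Run:
```python
from h import *
im=optics.snapshot("wrist");cv2.imwrite("pics/w4.png",im[:,:,::-1])
Rt=tilt(8);p=press(11,-72.5,31);b=p-130*Rt.as_matrix()[:,2];print(sensors.sense()["tool_pos"],b);go(b,Rt)
```

```text
[526.23677019  28.65829541 178.34828282] [ 463.63816491 -313.59494036  137.48976576]
turn [-0.726  0.005 -1.061] then shift [   1.9 -346.9   48.6] |d| 350 t 10.175
```

View pics/w4.png

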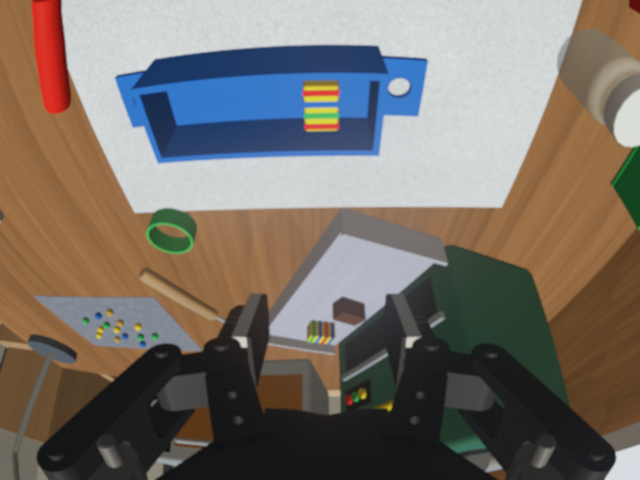

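Block_a lies flat inside the trough at (321,107). I'll go for block_b.

>>> {"op": "apply_moves", "data": {
  "targets": [
    [0,0,0,-0.091,0.001,-0.133,0.42],
    [0,0,0,-0.091,0.001,-0.133,0.42],
    [0,0,0,-0.091,0.001,-0.133,0.42],
    [0,0,0,-0.091,0.001,-0.133,0.42],
    [0,0,0,-0.091,0.001,-0.133,0.42],
    [0,0,0,-0.091,0.001,-0.133,0.42],
    [0,0,0,-0.091,0.001,-0.133,0.42],
    [0,0,0,-0.091,0.001,-0.133,0.42],
    [0,-30,4,0,0,0,0.42],
    [0,-40,6,0,0,0,0.42],
    [0,-40,6,0,0,0,0.42],
    [0,-40,6,0,0,0,0.42],
    [0,-40,6,0,0,0,0.42],
    [0,-40,6,0,0,0,0.42],
    [0,-40,6,0,0,0,0.42],
    [0,-40,6,0,0,0,0.42],
    [0,-37,3,0,0,0,0.42],
    [0,0,0,0,0,0,0.42]
  ]
}}

```text
time: 12.42
tool_pos: [456.5, -315.1, 133.9]
tcp_rot: [179.9, 34.4, 164.1]
ft_force: [0.6, 0.7, -0.1]
finger_gap: 49.7
grip_force: 0.0
```

Run:
```python
from h import *
s=sensors.sense();print(s["joint_pos"].round());Rt=tilt(8);p=press(11,-72.5,31);go(p,Rt)
c=optics.get_calibration("wrist");im=optics.snapshot("wrist");P=np.array(c["pose"]);K=np.array(c["camera_matrix"])
cen=np.array([6,-73.5])
gx,gy=np.meshgrid(np.arange(-50,50,.5),np.arange(-40,40,.5))
W=PO+(cen[0]+gx)[...,None]*PX+(cen[1]+gy)[...,None]*PY+46*PZ
q=(W-P[:3,3])@P[:3,:3];rr=np.hypot(q[...,0],q[...,1]);f=np.arctan2(rr,q[...,2])/rr*K[0,0]
o=cv2.remap(im,(K[0,2]+q[...,0]*f).astype(np.float32),(K[1,2]+q[...,1]*f).astype(np.float32),1)
hh=cv2.cvtColor(o,cv2.COLOR_RGB2HSV);m=cv2.inRange(hh,(0,110,175),(179,255,255));m=cv2.morphologyEx(m,cv2.MORPH_CLOSE,np.ones((9,9)))
cc=max(cv2.findContours(m,0,1)[0],key=cv2.contourArea);R_=cv2.minAreaRect(cc)
print("x,y",np.round([cen[0]-50+R_[0][0]/2,cen[1]-40+R_[0][1]/2],1),"size",np.round(np.array(R_[1])/2,1),"ang",round(R_[2],1))
```

```text
[ -53.  -24.  131.   28.   48. -141.]
turn [-0.011 -0.011 -0.017] then shift [ -7.4   3.2 130.8] |d| 131 t 12.425
x,y [  4.4 -74.3] size [38.3 23.3] ang 8.5
```

>>> {"op": "apply_moves", "data": {
  "targets": [
    [-7.5,2.5,10,-0.011,-0.011,-0.017,0.42],
    [0,0,30,0,0,0,0.42],
    [0,0,35,0,0,0,0.42],
    [0,0,25,0,0,0,0.42],
    [0,0,15,0,0,0,0.42],
    [0,0,0,0,0,0,0.42]
  ]
}}

```text
time: 13.22
tool_pos: [528.3, -326.9, 43.5]
tcp_rot: [179.9, 35.0, 165.6]
ft_force: [-0.1, -0.7, 0.4]
finger_gap: 49.5
grip_force: 0.0
```

Run:
```python
from h import *
s=sensors.sense();print(s["ft_force"]);go(press(10,-73.3,31),tilt(8))
```

```text
[-0.11310065 -0.72469409  0.384606  ]
turn [ 0.004 -0.     0.004] then shift [ 1.  -4.2 14.6] |d| 15 t 13.225
```

>>> {"op": "apply_moves", "data": {
  "targets": [
    [0.5,-4,8,0,0,0,0.42],
    [0,0,6,0,0,0,0.42],
    [0,0,0,0,0,0,0.5],
    [0,0,0,0,0,0,0.6],
    [0,0,0,0,0,0,0.8],
    [0,0,0,0,0,0,0.8],
    [0,0,0,0,0,0,0.8]
  ],
  "force": 30
}}

```text
time: 14.1
tool_pos: [535.1, -335.4, 34.1]
tcp_rot: [-179.9, 35.2, 165.6]
ft_force: [-3.7, 1.1, 3.9]
finger_gap: 23.4
grip_force: 30.6
```

>>> {"op": "apply_moves", "data": {
  "targets": [
    [0,0,-10,0,0,0,0.8],
    [0,0,-25,0,0,0,0.8],
    [0,0,-40,0,0,0,0.8],
    [0,0,-40,0,0,0,0.8],
    [0,0,-40,0,0,0,0.8],
    [0,30,-4,0,0,0,0.8],
    [0,40,-6,0,0,0,0.8],
    [0,40,-6,0,0,0,0.8],
    [0,40,-3,0,0,0,0.8],
    [0,40,0,0,0,0,0.8],
    [0,40,0,0,0,0,0.8],
    [0,0,0,0.091,0,0.133,0.8],
    [0,0,0,0.091,0,0.133,0.8],
    [0,0,0,0.091,0,0.133,0.8],
    [0,0,0,0.091,0,0.133,0.8],
    [0,0,0,0.091,0,0.133,0.8],
    [0,0,0,0.091,0,0.133,0.8],
    [0,0,0,0.091,0,0.133,0.8],
    [0,0,0,0.091,0,0.133,0.8],
    [0,0,0,0,0,0,0.8]
  ]
}}

```text
time: 16.6
tool_pos: [494.4, -87.1, 173.4]
tcp_rot: [179.9, 34.4, 96.5]
ft_force: [0.8, 0.7, -1.1]
finger_gap: 23.5
grip_force: 30.0
```

Run:
```python
from h import *
s=sensors.sense();print(s["joint_pos"].round(),s["tool_pos"],s["grip_force"])
pxyaw=np.degrees(np.arctan2(PX[1],PX[0]));Rt=tilt(-90+TY-pxyaw);go(trough(-40,-9,80),Rt)
```

```text
[  8.  -5. 111. -35.  78.  10.] [494.43116611 -87.05906022 173.37335258] 29.95251774787903
turn [ 0.049 -0.01   0.069] then shift [147.4 -45.4  10.8] |d| 155 t 16.6
```

>>> {"op": "apply_moves", "data": {
  "targets": [
    [0,-20,0,0.049,-0.01,0.069,0.8],
    [37,-10,2,0,0,0,0.8],
    [37,-8,3,0,0,0,0.8],
    [37,-7,3,0,0,0,0.8],
    [36,0,3,0,0,0,0.8],
    [0,0,0,0,0,0,0.8]
  ]
}}

```text
time: 17.35
tool_pos: [444.3, 24.6, 78.9]
tcp_rot: [-179.9, 35.0, 92.1]
ft_force: [0.6, -0.4, 0.3]
finger_gap: 23.1
grip_force: 30.0
```

Run:
```python
from h import *
pxyaw=np.degrees(np.arctan2(PX[1],PX[0]));Rt=tilt(-90+TY-pxyaw);go(trough(-40,-9,21),Rt)
```

```text
turn [ 0.001 -0.001  0.005] then shift [34.5  1.4 46.6] |d| 58 t 17.35
```

>>> {"op": "apply_moves", "data": {
  "targets": [
    [11,1.4,15,0,0,0,0.8],
    [11,0,15,0,0,0,0.8],
    [7,0,9,0,0,0,0.8],
    [4,0,5,0,0,0,0.8],
    [2,0,2.5,0,0,0,0.8],
    [0,0,0,0,0,0,0.8],
    [0,0,0,0,0,0,0.8]
  ]
}}

```text
time: 18.23
tool_pos: [447.7, 26.3, 22.5]
tcp_rot: [179.9, 35.0, 91.6]
ft_force: [0.1, -0.0, -1.2]
finger_gap: 23.5
grip_force: 30.0
```

>>> {"op": "apply_moves", "data": {
  "targets": [
    [1.2,0,1.6,0,0,0,0.8],
    [0,0,0,0,0,0,0.8],
    [0,0,0,0,0,0,0.62],
    [0,0,0,0,0,0,0.55],
    [0,0,0,0,0,0,0.55],
    [-9,0,-12,0,0,0,0.5],
    [-20,0,-29,0,0,0,0.2],
    [-20,0,-29,0,0,0,0],
    [-20,0,-29,0,0,0,0],
    [-20,0,-29,0,0,0,0],
    [0,0,0,0,0,0,0]
  ]
}}

```text
time: 19.6
tool_pos: [449.1, 27.3, 180.3]
tcp_rot: [179.4, 34.8, 91.4]
ft_force: [0.7, -0.5, -0.3]
finger_gap: 85.4
grip_force: 0.0
```

Run:
```python
from h import *
c=optics.get_calibration("wrist");im=optics.snapshot("wrist");cv2.imwrite("pics/w5.png",im[:,:,::-1])
Rt=down(TY);go([484,36.5,130],Rt)
m,b=blobs(im,(100,100,30),(125,255,255),1500,(40,20,640,340))
for k in b: print(cv2.contourArea(k),cv2.boundingRect(k))
```

```text
turn [-0.473  0.481 -1.519] then shift [-36.2   8.4  48.1] |d| 61 t 19.65
28373.0 (209, 47, 314, 113)
```

View pics/w5.png

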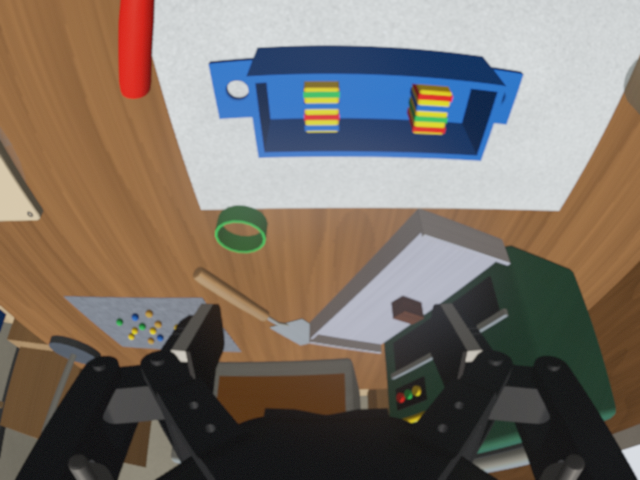

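Both blocks stand in the trough, at (322,107) and (430,110), and the brown blank remains in the tray at (407,309). I'll turn the tool upright above the trough.

>>> {"op": "apply_moves", "data": {
  "targets": [
    [0,0,0,-0.0394,0.0401,-0.1266,0],
    [0,0,0,-0.0394,0.0401,-0.1266,0],
    [0,0,0,-0.0394,0.0401,-0.1266,0],
    [0,0,0,-0.0394,0.0401,-0.1266,0],
    [0,0,0,-0.0394,0.0401,-0.1266,0],
    [0,0,0,-0.0394,0.0401,-0.1266,0],
    [0,0,0,-0.0394,0.0401,-0.1266,0],
    [0,0,0,-0.0394,0.0401,-0.1266,0],
    [0,0,0,-0.0394,0.0401,-0.1266,0],
    [0,0,0,-0.0394,0.0401,-0.1266,0],
    [0,0,0,-0.0394,0.0401,-0.1266,0],
    [0,0,0,-0.0394,0.0401,-0.1266,0],
    [0,0,0,0,0,0,0]
  ]
}}

```text
time: 21.28
tool_pos: [446.6, 26.0, 174.9]
tcp_rot: [-179.9, -0.4, -178.4]
ft_force: [0.0, 0.1, 0.2]
finger_gap: 85.2
grip_force: 0.0
```

```bash
python3 - <<'E'
from h import *
c=optics.get_calibration("top");im=optics.snapshot("wrist");c=optics.get_calibration("wrist")
s=sensors.sense();print(s["joint_pos"].round(),s["tool_pos"]);go([484,36.5,90],down(TY))
m,b=blobs(im,(100,100,30),(125,255,255),1500)
K=np.array(c["camera_matrix"]);P=np.array(c["pose"])
# rectify z=48 plane, 1mm px
gx,gy=np.meshgrid(np.arange(340.,640),np.arange(-80.,150))
for z in(48,6):
    q=(np.stack([gx,gy,0*gx+z],-1)-P[:3,3])@P[:3,:3];rr=np.hypot(q[...,0],q[...,1]);f=np.arctan2(rr,q[...,2])/rr*K[0,0]
    o=cv2.remap(im,(K[0,2]+q[...,0]*f).astype(np.float32),(K[1,2]+q[...,1]*f).astype(np.float32),1);cv2.imwrite(f"pics/rt{z}.png",o[:,:,::-1])
E
python3 - <<'E'
import cv2,numpy as np
a=cv2.imread("pics/rt48.png");b=cv2.imread("pics/rt6.png");cv2.imwrite("pics/rt.png",np.hstack([a,b]))
E
```

```text
[ -3. -15. 112.  -0.  83. -95.] [446.53785521  26.18094299 175.0082658 ]
turn [-0.002 -0.006 -0.004] then shift [-37.8   9.2  85. ] |d| 93 t 21.325
```

View pics/rt.png

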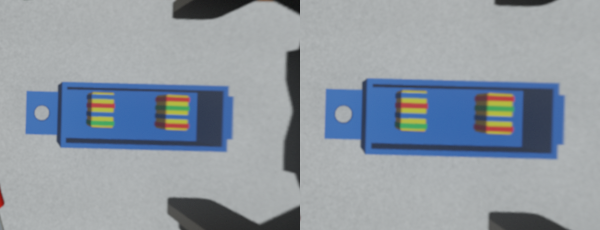

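The left half (rectified at rim height) puts the rim at x 400–569 and y 3–72, so the trough's centre is (484.5,37) with yaw about 1.9°. I'll grip it there.

>>> {"op": "apply_moves", "data": {
  "targets": [
    [-19,5,20,-0.002,-0.006,-0.002,0],
    [-19,4.5,30,0,0,0,0],
    [0,0,35,0,0,0,0],
    [0,0,30,0,0,0,0],
    [0,0,25,0,0,0,0],
    [0,0,15,0,0,0,0],
    [0,0,7,0,0,0,0],
    [0,0,0,0,0,0,0]
  ]
}}

```text
time: 22.32
tool_pos: [484.9, 37.4, 14.1]
tcp_rot: [180.0, 0.1, -178.2]
ft_force: [0.4, -0.3, 0.1]
finger_gap: 85.2
grip_force: 0.0
```

Run:
```python
from h import *
s=sensors.sense();print(s["ft_force"],s["tool_pos"]);go([484.5,37,9],down(1.9))
```

```text
[ 0.37574977 -0.32930178  0.13638785] [484.94042233  37.40549911  14.11652076]
turn [ 0.001  0.002 -0.002] then shift [ 0.5 -0.4  5.1] |d| 5 t 22.325
```

>>> {"op": "apply_moves", "data": {
  "targets": [
    [0,0,2,0,0,0,0],
    [0,0,0,0,0,0,0.2],
    [0,0,0,0,0,0,0.3],
    [0,0,0,0,0,0,0.45],
    [0,0,0,0,0,0,0.45],
    [0,0,0,0,0,0,0.45]
  ],
  "force": 70
}}

```text
time: 23.08
tool_pos: [485.8, 37.2, 13.0]
tcp_rot: [180.0, 0.2, -178.2]
ft_force: [-1.1, -0.3, 5.0]
finger_gap: 65.2
grip_force: 78.8
```

>>> {"op": "apply_moves", "data": {
  "targets": [
    [0,0,-4,0,0,0,0.45],
    [0,0,-12,0,0,0,0.45],
    [0,0,-25,0,0,0,0.45],
    [0,0,-30,0,0,0,0.45],
    [0,0,-35,0,0,0,0.45],
    [0,0,-25,0,0,0,0.45],
    [0,0,0,0,0,0,0.45]
  ]
}}

```text
time: 23.95
tool_pos: [486.5, 37.2, 145.8]
tcp_rot: [180.0, 0.4, -178.2]
ft_force: [0.1, 0.3, -4.3]
finger_gap: 64.9
grip_force: 78.5
```

Run:
```python
from h import *
s=sensors.sense();print(s["ft_force"],s["wrist_torque"],s["tool_pos"],s["grip_force"])
yaw=28.2;go([481.1,308.8,145],down(yaw))
im=optics.snapshot("scene");cv2.imwrite("pics/s2.png",im[:,:,::-1])
im=optics.snapshot("top");cv2.imwrite("pics/t2.png",im[:,:,::-1])
c=max(blobs(im,(100,100,40),(125,255,255),800,(290,100,420,330))[1],key=cv2.contourArea);print(cv2.minAreaRect(c))
```

```text
[ 0.14796707  0.30146158 -4.25767174] [-0.04049271  0.03438914  0.03601726] [486.46740681  37.17079316 145.80904431] 78.50075483322144
turn [-0.001  0.007 -0.46 ] then shift [-123.6  241.9    0.8] |d| 272 t 23.95
((348.5, 272.0), (34.0, 33.0), 90.0)
```

>>> {"op": "apply_moves", "data": {
  "targets": [
    [0,0,0,0,0.002,-0.115,0.45],
    [0,0,0,0,0.002,-0.115,0.45],
    [0,0,0,0,0.002,-0.115,0.45],
    [0,0,0,0,0.001,-0.115,0.45],
    [-10,20,0,0,0,0,0.45],
    [-17,34,0,0,0,0,0.45],
    [-17,34,0,0,0,0,0.45],
    [-20,38,0,0,0,0,0.45],
    [-20,38,0,0,0,0,0.45],
    [-18,34,0,0,0,0,0.45],
    [-14,28,0,0,0,0,0.45],
    [-8,16,0,0,0,0,0.45],
    [0,0,0,0,0,0,0.45]
  ]
}}

```text
time: 25.68
tool_pos: [478.8, 309.4, 141.4]
tcp_rot: [179.9, -0.4, -151.7]
ft_force: [1.3, -0.4, -3.9]
finger_gap: 64.9
grip_force: 78.6
```

Run:
```python
from h import *
s=sensors.sense();print(s["ft_force"],s["tool_pos"],s["tcp_rot"])
a=np.radians(28.2);u=np.array([np.cos(a),np.sin(a),0]);go(np.array([481.1,308.8,112])+0.7*u,down(28.2))
im=optics.snapshot("scene");cv2.imwrite("pics/s3.png",im[:,:,::-1]);im2=optics.snapshot("top");im3=optics.snapshot("wrist")
cv2.imwrite("pics/t3.png",im2[:,:,::-1])
v=np.hstack([cv2.resize(im[120:270,220:380],(400,375),interpolation=2),cv2.resize(im2[160:310,150:310],(400,375),interpolation=2)])
cv2.imwrite("pics/v3.png",v[:,:,::-1]);cv2.imwrite("pics/w6.png",im3[:,:,::-1])
```

```text
[ 1.31399672 -0.41254556 -3.8550578 ] [478.84398652 309.39704517 141.36371005] [ 179.91126055   -0.40779228 -151.73106267]
turn [ 0.002 -0.007  0.001] then shift [-2.4 -1.6 29.4] |d| 30 t 25.675
```

View pics/v3.png

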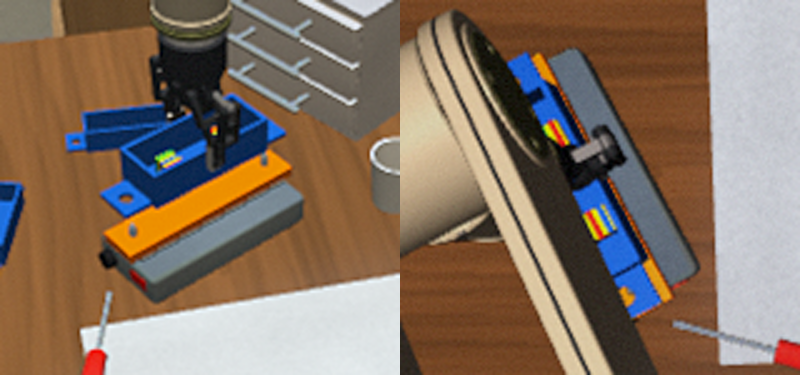

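The trough is over the carriage. In the scene view, its near hole is at about (270,199) above the peg at (272.5,212). In the top view, the hole is at (242,279). I'll compare hole to peg within each camera, so the calibration error cancels.

Run:
```python
from h import *
tcp=np.array([478.84,309.4]);a=np.radians(28.27);u=np.array([np.cos(a),np.sin(a)]);v=np.array([-u[1],u[0]])
for n,f,roi,peg in(("scene","s3",(255,185,285,215),[391.3,260.2]),("top","t3",(225,260,260,292),[393.2,262.])):
    im=cv2.imread(f"pics/{f}.png")[:,:,::-1].copy()
    m,_=blobs(im,(100,100,40),(125,255,255),1,roi)
    x0,y0,x1,y1=roi;cs,h=cv2.findContours(m,cv2.RETR_CCOMP,cv2.CHAIN_APPROX_NONE)
    for i,c in enumerate(cs):
        if h[0,i,3]>=0 and cv2.contourArea(c)>8:
            M=cv2.moments(c);p=[M["m10"]/M["m00"],M["m01"]/M["m00"]]
            w=plane(n,p,141.4-13+3)[0,:2];print(n,np.round(p,1),w.round(1),"expected hole",(tcp-101*u).round(1),"hole-peg along,across",round((w-peg)@u,1),round((w-peg)@v,1))
```

```text
scene [270.  199.2] [387.8 262.6] expected hole [389.9 261.6] hole-peg along,across -2.0 3.7
```

>>> {"op": "apply_moves", "data": {
  "targets": [
    [-2.3,-2.5,0,0.002,-0.009,0,0.45],
    [0,0,12,0,0,0,0.45],
    [0,0,12,0,0,0,0.45],
    [0,0,6,0,0,0,0.45],
    [0,0,0,0,0,0,0.45]
  ]
}}

```text
time: 26.45
tool_pos: [482.3, 307.7, 111.6]
tcp_rot: [-180.0, 0.1, -151.8]
ft_force: [0.3, -0.1, -3.7]
finger_gap: 65.0
grip_force: 78.6
```

>>> {"op": "apply_moves", "data": {
  "targets": [
    [0,0,2,0,0,0,0.45],
    [0,0,2,0,0,0,0.45],
    [0,0,2,0,0,0,0.45],
    [0,0,0,0,0,0,0.45]
  ]
}}

```text
time: 26.95
tool_pos: [482.9, 308.0, 106.6]
tcp_rot: [-180.0, 0.2, -151.8]
ft_force: [-0.6, -0.1, -3.1]
finger_gap: 64.8
grip_force: 78.6
```

>>> {"op": "apply_moves", "data": {
  "targets": [
    [0,0,1.5,0,0,0,0.45],
    [0,0,1.5,0,0,0,0.45],
    [0,0,1,0,0,0,0.45],
    [0,0,0,0,0,0,0.45]
  ]
}}

```text
time: 27.45
tool_pos: [482.9, 308.0, 102.6]
tcp_rot: [-180.0, 0.2, -151.8]
ft_force: [-0.4, -0.4, -3.4]
finger_gap: 65.0
grip_force: 78.6
```

Run:
```python
from h import *
s=sensors.sense();print(s["ft_force"],s["wrist_torque"])
im=optics.snapshot("scene");im2=optics.snapshot("top");cv2.imwrite("pics/s4.png",im[:,:,::-1])
```

```text
[-0.41130167 -0.41343585 -3.41704628] [-0.02516229 -0.0066741  -0.06904287]
```

>>> {"op": "apply_moves", "data": {
  "targets": [
    [0,0,1.5,0,0,0,0.45],
    [0,0,1.5,0,0,0,0.45],
    [0,0,1,0,0,0,0.45],
    [0,0,0,0,0,0,0.45]
  ]
}}

```text
time: 28.05
tool_pos: [482.9, 308.0, 98.6]
tcp_rot: [-180.0, 0.2, -151.8]
ft_force: [0.2, -0.2, -2.3]
finger_gap: 65.3
grip_force: 78.6
```

>>> {"op": "apply_moves", "data": {
  "targets": [
    [0,0,1,0,0,0,0.45],
    [0,0,1,0,0,0,0.45],
    [0,0,1,0,0,0,0.45],
    [0,0,0,0,0,0,0.45]
  ]
}}

```text
time: 28.55
tool_pos: [482.9, 308.0, 95.6]
tcp_rot: [-180.0, 0.2, -151.8]
ft_force: [0.3, 0.1, -4.3]
finger_gap: 65.3
grip_force: 78.6
```

>>> {"op": "apply_moves", "data": {
  "targets": [
    [0,0,1,0,0,0,0.45],
    [0,0,1,0,0,0,0.45],
    [0,0,1,0,0,0,0.45],
    [0,0,1,0,0,0,0.45],
    [0,0,0,0,0,0,0.45]
  ]
}}

```text
time: 29.18
tool_pos: [483.0, 308.0, 91.6]
tcp_rot: [-180.0, 0.2, -151.8]
ft_force: [-0.7, 1.3, -3.5]
finger_gap: 65.2
grip_force: 78.6
```

>>> {"op": "apply_moves", "data": {
  "targets": [
    [0,0,1,0,0,0,0.45],
    [0,0,1,0,0,0,0.45],
    [0,0,0.5,0,0,0,0.45],
    [0,0,0,0,0,0,0.45]
  ]
}}

```text
time: 29.68
tool_pos: [483.1, 308.0, 89.2]
tcp_rot: [-180.0, 0.2, -151.8]
ft_force: [0.2, 0.7, -3.5]
finger_gap: 64.7
grip_force: 78.6
```

>>> {"op": "apply_moves", "data": {
  "targets": [
    [0,0,0.7,0,0,0,0.45],
    [0,0,0.7,0,0,0,0.45],
    [0,0,0,0,0,0,0.45]
  ]
}}

```text
time: 30.05
tool_pos: [483.2, 308.1, 88.1]
tcp_rot: [-180.0, 0.2, -151.8]
ft_force: [-0.8, -0.5, -1.0]
finger_gap: 65.2
grip_force: 78.7
```

>>> {"op": "apply_moves", "data": {
  "targets": [
    [0,0,0.7,0,0,0,0.45],
    [0,0,0,0,0,0,0.45]
  ]
}}

```text
time: 30.3
tool_pos: [483.3, 308.2, 88.0]
tcp_rot: [-180.0, 0.3, -151.8]
ft_force: [-3.7, -2.9, 4.5]
finger_gap: 65.0
grip_force: 79.8
```

>>> {"op": "apply_moves", "data": {
  "targets": [
    [0,0,0,0,0,0,0.25],
    [0,0,0,0,0,0,0.15],
    [0,0,0,0,0,0,0],
    [0,0,0,0,0,0,0],
    [0,0,-8,0,0,0,0],
    [0,0,-20,0,0,0,0],
    [0,0,-35,0,0,0,0],
    [0,0,-40,0,0,0,0],
    [0,0,-40,0,0,0,0],
    [0,0,0,0,0,0,0]
  ]
}}

```text
time: 31.55
tool_pos: [485.0, 309.1, 236.9]
tcp_rot: [-180.0, 0.8, -151.8]
ft_force: [0.5, -0.3, -0.3]
finger_gap: 85.3
grip_force: 0.0
```

Run:
```python
from h import *
im=optics.snapshot("scene");im3=optics.snapshot("wrist");im2=optics.snapshot("top")
v=np.vstack([np.hstack([cv2.resize(im[140:250,230:380],(400,293),interpolation=2),cv2.resize(im3,(400,293))]),
np.hstack([cv2.resize(im[300:420,320:440],(400,293)),cv2.resize(im2,(400,293))])])
cv2.imwrite("pics/fin.png",v[:,:,::-1]);print(sensors.sense()["tool_pos"])
c=optics.get_calibration("wrist");K=np.array(c["camera_matrix"]);P=np.array(c["pose"])
```

```text
[482.43337669 307.78517607 230.46801874]
```

View pics/fin.png

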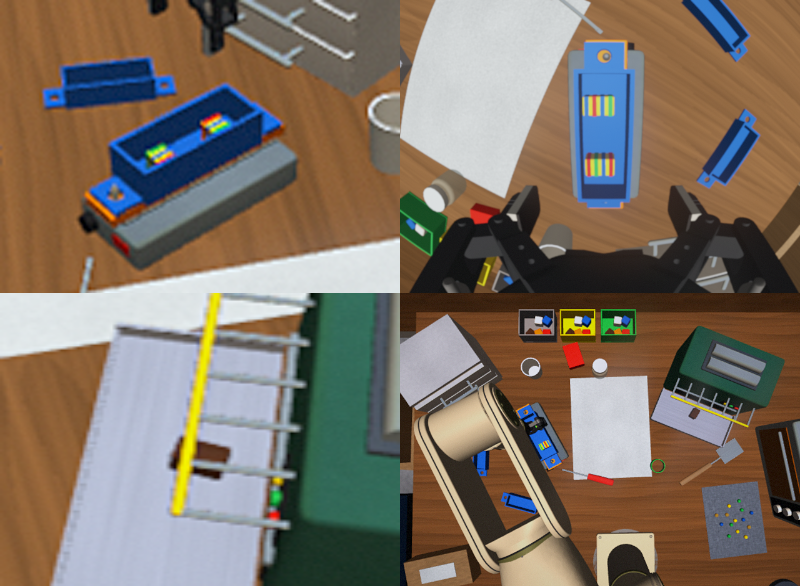

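The final view shows the trough flush on the deck, with a peg through the near hole at (115,195) in the crop. Both striped blocks are inside, the blank is in the tray, and the jar, pot and cutter are untouched. Deck contact was felt at exactly the home height.

```bash
python3 -c "
from bench import r
print(r.hand_in())"
```

```text
the job is handed in; nothing more can be done
None
```

The job is handed in at about 32 s: both striped blocks are in the blue trough, which sits level on the shaker carriage with contact felt at the fully-home height, and the brown block is still in the tray; I saw the near peg through its hole but could not see the far one.

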